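# Press a bearing dust cap home with a turned pusher

## Task

Take the wooden-handled pusher out of its stand and use it to press the orange dust cap straight down into the green bearing housing until it snaps past the spring catches and sits fully home, and bed it against the floor with a firm push of about 18 N, kept below 28 N because the cap cracks. Press it only with the pusher, never with the gripper itself. Then stand the pusher upright back in its stand, let go, and leave the jar, the chuck and the loose bearing where they are.

Things in the scene. Friction and masses are not known exactly. Their poses are not given: they have to be found in the camera images.
- pusher: Pusher, 0.2 kg, 110 mm long, upright in its stand. Origin: centre of its flat lower face, which does the pressing; z along its axis to the handle. Steel shank 22 mm diameter (z 0 to 55 mm), brass collar 42 mm diameter (z 55 to 63), straight round wooden handle 28 mm diameter (z 63 to 110). Grip the handle from above, fingertips just above the collar, at about 80 N.
- cap: Orange dust cap, 30 g: flange 48 mm diameter, 6 mm thick, lower edge tapered; hub 28 mm diameter, flat top 24 mm above the origin. Origin: centre of underside, z up. Starts loose and level in the bore, on a sliding felt seal. Pressed, it slides at about 2 N, needs 7 to 12 N while the catches give way, drops as it snaps, and rises hard on the floor. Bed it with 14 N or more; it cracks at 28 N.
- cap_top (a point): Centre of the flat top of the cap's hub, where the pusher presses. At the start it stands 13 mm above the housing's rim; when home, anywhere from 1 to 11 mm below it.
- housing: Green bearing housing, bolted down: round barrel 72 mm diameter, 60 mm tall, on a foot 120 x 86 x 14 mm. Origin: centre of its underside on the bench. Round bore 50 mm diameter, open at the top; inside, hidden under the cap, four spring catches and below them a floor. How deep these lie differs by 10 mm between housings and cannot be seen.
- housing_mouth (a point): Centre of the bore at the height of the housing's rim, 60 mm above the bench; z up.
- catch0 (a joint): One of four spring catches in the bore; 0 = sprung fully in (free), grows to about 0.003 m while the cap's flange pushes it back, and returns to 0 when the cap has snapped past it.
- catch1 (a joint): One of four spring catches in the bore; 0 = sprung fully in (free), grows to about 0.003 m while the cap's flange pushes it back, and returns to 0 when the cap has snapped past it.
- catch2 (a joint): One of four spring catches in the bore; 0 = sprung fully in (free), grows to about 0.003 m while the cap's flange pushes it back, and returns to 0 when the cap has snapped past it.
- catch3 (a joint): One of four spring catches in the bore; 0 = sprung fully in (free), grows to about 0.003 m while the cap's flange pushes it back, and returns to 0 when the cap has snapped past it.
- stand: Fixed dark wooden block 80 x 80 x 45 mm that holds the pusher. Origin: centre of its underside.
- stand_hole0 (a point): Centre of the mouth of the stand's one hole, on the block's top 45 mm above the bench; hole 27 mm diameter, 35 mm deep with a flat bottom, so the pusher's origin stands 10 mm above the bench when it is in.
- jar: Bystander: amber jar with a blue lid, 64 mm diameter, 85 mm tall. Origin: centre of its underside.
- chuck: Bystander: dark steel lathe chuck, 90 mm diameter, 48 mm tall. Origin: centre of its underside.
- bearing: Bystander: loose steel bearing ring, 52 mm diameter, 15 mm thick, lying flat. Origin: centre of its underside.

How it is judged:
By the outcome, as a careful person would: the job done as asked, in the order asked, and still so for the second after the job is handed in, with the robot touching nothing.
It also fails if it takes over 51 s, if anything falls off the work surface, if the arm or the gripper's body presses on something with over 40 N, if the wrist force passes 120 N, or if a joint passes its speed limit or range.

## Robot

A 6-joint arm with a two-finger parallel gripper is mounted at the origin on the work surface. World frame = base frame: x ahead of the robot, y to its left, z up, the work surface at z = 0. Lengths are in mm, angles in rad, forces in N, time in s.
With the tool pointing down it reaches from about 350 to 875 mm from the base axis. Payload 4.2 kg.
Tool frame: the origin (TCP) lies between the finger pads; the fingertips stand 8 mm ahead of it and the grasp point (between the pads) lies 11 mm behind it; z points along the fingers, y is the line along which they close (so a half turn about z gives the same grasp; the last joint's range is limited). The gripper opens to 85 mm and grips with 20 to 120 N. Pads are 22 mm wide; open, the fingers measure 114 mm over their backs; the gripper's body (76 mm by 85 mm) begins 54 mm behind the grasp point. The pads swing forward as they close: fully open they stand 13 mm farther back than shut.
Start: joints at [1.537, 0.385, 0.008, 0, -1.194, -0.259], TCP at [180.364, 598.388, 239.312] pointing down, gripper open.
Joint ranges: [-3.14, 3.14], [-1.21, 2.06], [-1.07, 1.41], [-3.16, 2.05], [-2.99, -0.16], [-3.1, 3.1]. Speed limits (rad/s): [2.79, 2.79, 3.14, 3.14, 3.14, 3.14].

## Interface

Orientations are given as a unit quaternion [x, y, z, w].
In Python, from bench import read_state, get_image, camera_params, job_done gives the robot as it stands.
- The arm moves only by the tool drive_tool, never from a script. Its argument "moves" is a list that holds one entry, the list of rows, each a list of 7 numbers: the shift along the tool's x, y, z in m, then the turn, a rotation vector about the tool's x, y, z in rad, then the closure in counts, from 0 (fully open) to 255 (shut). A call has 1 to 8 rows; each row shifts and turns the commanded pose from where the row before left it, along the tool's axes as they then stand; what a row does not reach is not made up. A row lasts 1/12 s, in which the tool goes at most 41.7 mm and 7.16 degrees, less where a joint would pass 70% of its speed; a pose out of reach is approached as far as the arm can. A call is refused whole if a number of a shift passes 0.0417 or a number of a turn 0.125, either way. A call with a gripper value outside its range is refused whole. The fingers move at their own pace and stop on an object; the grip force is fixed at half the most. Time passes only in rows, so rows that do not move let the fingers close. It gives the time, the measured TCP pose, the force and the opening at its end, in the units of the state.
- read_state(): the state, without advancing time (a new reading comes with each control period).
- get_image(name): name is "scene" or "side" or "wrist"; returns the picture (480x640x3 uint8, blue, green, red); there is no depth.
- camera_params(name): a dict with "mtx" (3x3 intrinsics, pixels), "dist" ([k1, k2, p1, p2, k3] as OpenCV has them; the pictures are not rectified), "extrinsics" (4x4, takes a point from camera to world coordinates). Camera axes: x right, y up, looking along -z (the intrinsics and any distortion apply to the point x, -y, -z); pixel columns grow to the right and rows downward; lengths in mm; the calibration is good to about 2 mm. A picture is of the moment at which its call begins: read the wrist's pose just before it. camera_params takes no time and is no camera call; for the wrist camera it gives the pose at the moment of the call.
- job_done(): hands the job in, once; it reports no verdict.
The state is a dict: "clock": time; "joints": joint angles; "joint_vel": joint speeds; "joint_efforts": joint torques, N m; "position": TCP position; "ee_rot": TCP orientation; "contact_force": force on the tool from outside, world axes, zero at the start; "wrist_torque": the same for the moment, N m; "gripper_width": finger opening in mm.
Only numpy, scipy, OpenCV 4.12 (cv2) and the standard library are available. Lean on these libraries where they do the work, as an engineer would, in place of code of your own. Each camera call takes 0.05 s, during which the arm holds its last target. There are 200 camera calls.

## Working session

There is one attempt and no reset: what is moved stays moved. The work goes in short steps, Python scripts to look and compute and a tool call to move; the robot and the scene stay as the last step left them, time stands still between calls to the robot, and variables do not carry over. Pictures are saved under pics/ and viewed, on a budget of 10 in all, crops included, one or two more only if the job needs it, and the job is handed in when it is done.

Besides the shell and the picture viewer there is one more tool, called by a JSON object that holds its "fn" and its "kwargs", one argument or row to a line. drive_tool: Moves the arm, as the interface text tells. Its arguments: {"type":"object","properties":{"moves":{"type":"array"}},"required":["moves"]}

```bash
mkdir -p pics; ls
python3 - <<'E'
from bench import *
import cv2,numpy as np
for n in ["scene","side","wrist"]:
    cv2.imwrite(f"pics/{n}0.png",get_image(n)); p=camera_params(n); print(n,np.round(p["mtx"],1).tolist(),p["dist"],np.round(p["extrinsics"],3).tolist())
print(read_state())
E
```

```text
pics
scene [[568.8, 0.0, 323.3], [0.0, 568.8, 242.3], [0.0, 0.0, 1.0]] [-0.01716409  0.          0.          0.          0.        ] [[0.568, -0.641, 0.517, 1092.732], [0.823, 0.447, -0.35, -259.754], [-0.007, 0.624, 0.781, 842.887], [0.0, 0.0, 0.0, 1.0]]
side [[445.1, 0.0, 323.6], [0.0, 445.1, 230.0], [0.0, 0.0, 1.0]] [-0.05453259  0.          0.          0.          0.        ] [[0.993, 0.068, -0.097, 501.452], [-0.119, 0.552, -0.825, -565.392], [-0.003, 0.831, 0.556, 519.377], [0.0, 0.0, 0.0, 1.0]]
wrist [[368.2, 0.0, 321.8], [0.0, 368.2, 240.0], [0.0, 0.0, 1.0]] [0.02536777 0.         0.         0.         0.        ] [[-0.289, 0.92, 0.266, 246.998], [-0.957, -0.278, -0.08, 577.857], [0.001, -0.277, 0.961, 373.299], [0.0, 0.0, 0.0, 1.0]]
{'clock': 0.15, 'joints': array([ 1.53660537e+00,  3.85393367e-01,  6.95650364e-03, -3.45873598e-04,
       -1.19397530e+00, -2.58618186e-01]), 'joint_vel': array([-0.00092873, -0.00247232,  0.00336416,  0.0005196 ,  0.00020418,
       -0.00120471]), 'joint_efforts': array([-1.32388199e-03, -3.92679870e+01,  1.88579088e+01,  4.18863371e+00,
       -3.43775748e-03,  2.25255931e-06]), 'position': array([180.25483283, 598.01321554, 238.47220763]), 'ee_rot': array([ 9.89292340e-01, -1.45945152e-01, -6.92718074e-05,  8.20836050e-04]), 'contact_force': array([-0.67048912,  0.33304336,  0.38523576]), 'wrist_torque': array([ 0.0161907 , -0.04579502, -0.02118319]), 'gripper_width': 85.44190740486908}
```

View pics/scene0.png

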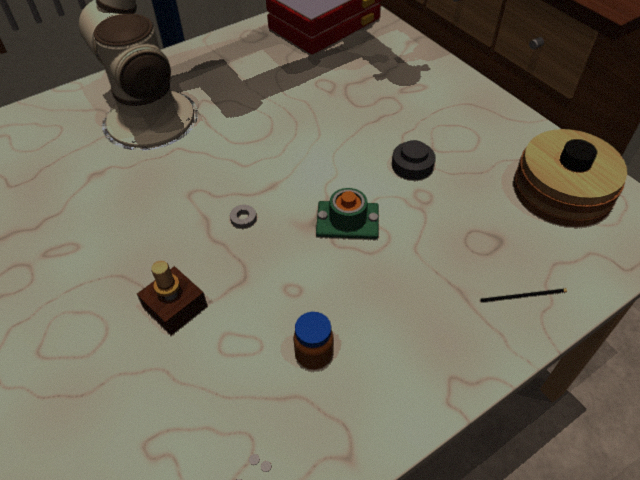

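View pics/side0.png

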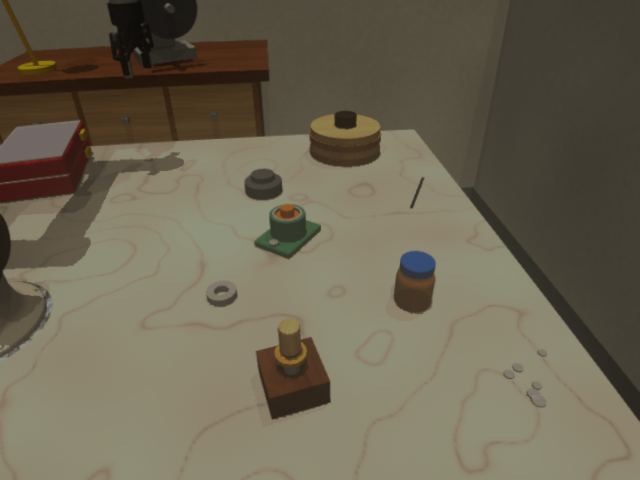

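The scene view has the pusher in its stand (handle top about (160,267)), the housing with the cap (cap top about (348,197)), the jar, chuck and bearing. In the side view the handle top is about (289,326) and the cap top (287,209). I'll read these from one enlarged montage.

```bash
cat > h.py <<'E'
import cv2,numpy as np
from bench import *
def und(n,uv,p=None):
    p=p or camera_params(n); E=p["extrinsics"]
    x,y=cv2.undistortPoints(np.array([[uv]],float),p["mtx"],p["dist"])[0,0]
    d=E[:3,:3]@np.array([x,-y,-1]); return E[:3,3],d
def atz(n,uv,z,p=None):
    o,d=und(n,uv,p); return o+d*(z-o[2])/d[2]
def proj(n,P,p=None):
    p=p or camera_params(n); E=p["extrinsics"]
    q=E[:3,:3].T@(np.asarray(P,float)-E[:3,3]); q=q*[1,-1,-1]
    return cv2.projectPoints(q.reshape(1,1,3),np.zeros(3),np.zeros(3),p["mtx"],np.array(p["dist"],float))[0].ravel()
def tri(a,b):
    A=[];B=[]
    for n,uv in (("scene",a),("side",b)):
        o,d=und(n,uv); d=d/np.linalg.norm(d); M=np.eye(3)-np.outer(d,d); A.append(M);B.append(M@o)
    return np.linalg.lstsq(np.vstack(A),np.hstack(B),rcond=None)[0]
E
python3 - <<'E'
import cv2,numpy as np
s=cv2.imread("pics/scene0.png");d=cv2.imread("pics/side0.png")
c=lambda im,x,y:cv2.resize(im[y:y+75,x:x+100],(400,300),interpolation=cv2.INTER_CUBIC)
m=np.vstack([np.hstack([c(s,120,255),c(s,298,175)]),np.hstack([c(d,240,315),c(d,238,185)])])
cv2.imwrite("pics/m.png",cv2.convertScaleAbs(m,alpha=1.5,beta=10))
E
```

```text
(no output)
```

View pics/m.png

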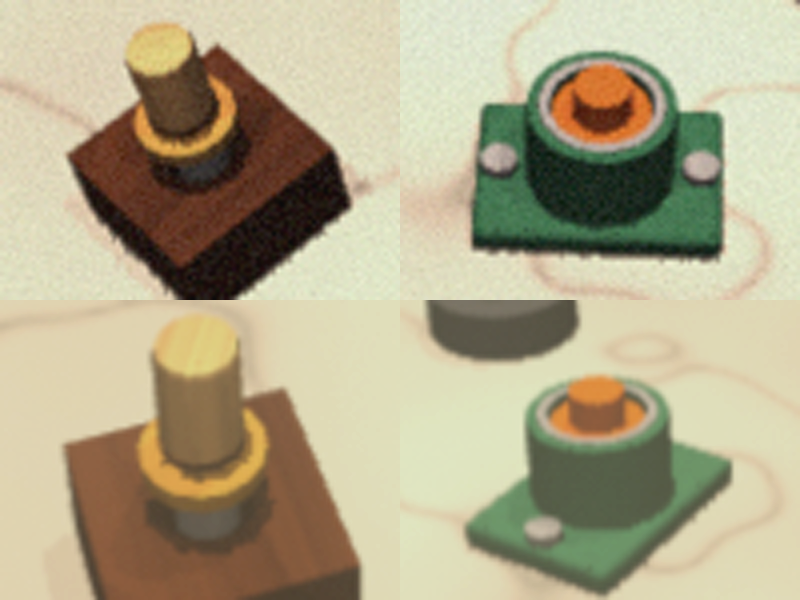

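Run:
```python
from h import *
for n,a,b,z in [("handle",(159.7,267.2),(288.4,325.9),120),("cap",(348.9,196.4),(286.9,207.4),73),("rim",(348.2,201.1),(287.3,212.7),60)]:
    print(n,tri(a,b).round(1),atz("scene",a,z).round(1),atz("side",b,z).round(1))
# stand top corners (scene): left,back,right,front
for uv in [(137,294),(174,266.5),(204,292.5),(165.5,321)]: print(atz("scene",uv,45).round(1))
print(atz("scene",(313,328),85).round(),atz("scene",(413,150),48).round(),atz("scene",(243,215),15).round())
s=read_state();from scipy.spatial.transform import Rotation as R
print(R.from_quat(s["ee_rot"]).as_matrix().round(3))
```

```text
handle [ 504.2 -174.9  116.6] [ 508.3 -176.1  120. ] [ 503.4 -176.7  120. ]
cap [518.2 187.9  70.5] [521.  185.8  73. ] [517.6 185.   73. ]
rim [518.4 186.5  59. ] [520.3 185.1  60. ] [517.8 186.4  60. ]
[ 477.3 -222.4   45. ]
[ 460.5 -146.3   45. ]
[ 539.1 -128.1   45. ]
[ 553.  -205.1   45. ]
[720. -28.  85.] [472. 385.  48.] [400.  22.  15.]
[[ 0.957 -0.289 -0.   ]
 [-0.289 -0.957 -0.002]
 [ 0.     0.002 -1.   ]]
```

Both cameras agree to within 5 mm: handle about (506,-176), housing about (519,186). Next is a near look over the housing.

{"fn": "drive_tool", "kwargs": {
  "moves": [
    [[0.034, 0.0228, 0, 0, 0, 0, 0], [0.034, 0.0228, 0, 0, 0, 0, 0], [0.034, 0.0228, 0, 0, 0, 0, 0], [0.034, 0.0228, 0, 0, 0, 0, 0], [0.034, 0.0228, 0, 0, 0, 0, 0], [0.034, 0.0228, 0, 0, 0, 0, 0], [0.034, 0.0228, 0, 0, 0, 0, 0]]
  ]
}}

```text
clock: 0.73
position: [362.9, 375.0, 239.2]
ee_rot: [0.989, -0.146, -0.0, 0.0]
contact_force: [1.7, 0.1, 0.9]
gripper_width: 85.4
```

{"fn": "drive_tool", "kwargs": {
  "moves": [
    [[0.034, 0.0228, 0, 0, 0, 0, 0], [0.034, 0.0228, 0, 0, 0, 0, 0], [0.034, 0.0228, 0, 0, 0, 0, 0], [0.034, 0.0228, 0, 0, 0, 0, 0], [0.034, 0.0228, 0, 0, 0, 0, 0], [0.034, 0.0228, 0, 0, 0, 0, 0], [0, 0, 0, 0, 0, 0, 0], [0, 0, 0, 0, 0, 0, 0]]
  ]
}}

```text
clock: 1.4
position: [518.8, 185.0, 238.6]
ee_rot: [0.989, -0.148, -0.001, 0.0]
contact_force: [0.2, 0.5, -0.2]
gripper_width: 85.2
```

Run:
```python
from h import *
import pickle
s=read_state();p=camera_params("wrist");im=get_image("wrist");pickle.dump(p,open("w1.pkl","wb"))
cv2.imwrite("pics/w1.png",cv2.convertScaleAbs(im,alpha=1.4,beta=10));print(s["clock"],s["position"],s["ee_rot"],s["contact_force"],proj("wrist",(518.8,185.7,73),p),proj("wrist",(518.8,185.7,60),p))
```

```text
1.4 [518.76303124 185.02999727 238.60352367] [ 9.88973367e-01 -1.48091998e-01 -5.59134575e-04  3.55888040e-04] [ 0.23635619  0.47373767 -0.17751884] [320.88946893 220.41485992] [320.92485588 217.01748488]
```

View pics/w1.png

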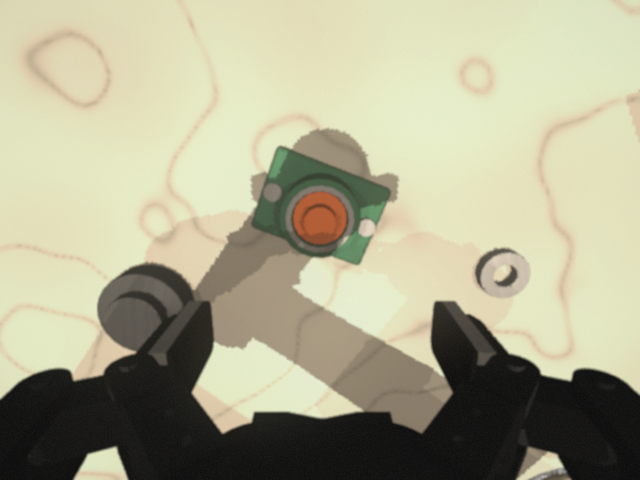

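The wrist view has the cap hub at about (320,222) and the rim at about (320,217), against predictions of (321,220) and (321,217). The housing estimate holds to about 1 mm. On to the pusher.

{"fn": "drive_tool", "kwargs": {
  "moves": [
    [[0.0117, 0.0388, 0, 0, 0, 0, 0], [0.0117, 0.0388, 0, 0, 0, 0, 0], [0.0117, 0.0388, 0, 0, 0, 0, 0], [0.0117, 0.0388, 0, 0, 0, 0, 0], [0.0117, 0.0388, 0, 0, 0, 0, 0], [0.0117, 0.0388, 0, 0, 0, 0, 0], [0.0117, 0.0388, 0, 0, 0, 0, 0], [0.0117, 0.0388, 0, 0, 0, 0, 0]]
  ]
}}

```text
clock: 2.12
position: [517.7, -137.2, 239.6]
ee_rot: [0.99, -0.144, 0.0, -0.0]
contact_force: [1.0, -1.0, 0.2]
gripper_width: 85.1
```

{"fn": "drive_tool", "kwargs": {
  "moves": [
    [[0, 0.0386, 0, 0, 0, 0, 0], [0, 0, 0, 0, 0, 0, 0], [0, 0, 0, 0, 0, 0, 0]]
  ]
}}

```text
clock: 2.37
position: [506.3, -174.4, 239.2]
ee_rot: [0.989, -0.147, -0.0, -0.0]
contact_force: [0.4, -0.5, -1.0]
gripper_width: 85.6
```

Run:
```python
from h import *
import pickle
s=read_state();p=camera_params("wrist");im=get_image("wrist");pickle.dump(p,open("w2.pkl","wb"))
c=cv2.resize(im[80:380,120:520],(800,600),interpolation=cv2.INTER_CUBIC)
cv2.imwrite("pics/w2.png",cv2.convertScaleAbs(c,alpha=1.4,beta=10));print(s["clock"],s["position"],s["ee_rot"])
for z in(120,73,45):print(z,(proj("wrist",(505.7,-176.2,z),p)-[120,80])*2)
```

```text
2.3667 [ 506.33621912 -174.37637635  239.16602127] [ 9.89198816e-01 -1.46579823e-01 -2.07304196e-04 -1.23867840e-04]
120 [409.03106007 310.30038597]
73 [408.35306029 280.53228083]
45 [408.03600064 266.60438898]
```

View pics/w2.png

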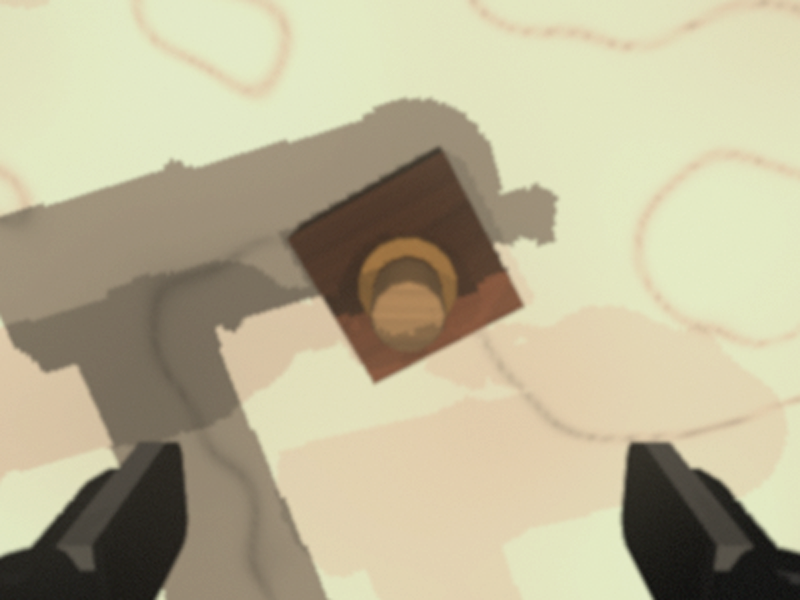

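The handle top is at crop pixel (408,312) against a predicted (409,310), and the stand centre agrees too. The pusher is at (505.7,-176.2), so I'll descend and grip.

{"fn": "drive_tool", "kwargs": {
  "moves": [
    [[0, 0.0019, 0.03, 0, 0, 0, 0], [0, 0, 0.035, 0, 0, 0, 0], [0, 0, 0.035, 0, 0, 0, 0], [0, 0, 0.03, 0, 0, 0, 0], [0, 0, 0.02, 0, 0, 0, 0], [0, 0, 0, 0, 0, 0, 0], [0, 0, 0, 0, 0, 0, 0]]
  ]
}}

```text
clock: 3.0
position: [506.6, -174.3, 89.0]
ee_rot: [0.99, -0.144, -0.001, 0.0]
contact_force: [0.6, -0.6, 0.4]
gripper_width: 85.8
```

{"fn": "drive_tool", "kwargs": {
  "moves": [
    [[0, 0.001, 0.005, 0, 0, 0, 0], [0, 0, 0, 0, 0, 0, 120], [0, 0, 0, 0, 0, 0, 255], [0, 0, 0, 0, 0, 0, 255], [0, 0, 0, 0, 0, 0, 255], [0, 0, 0, 0, 0, 0, 255], [0, 0, 0, 0, 0, 0, 255], [0, 0, 0, 0, 0, 0, 255]]
  ]
}}

```text
clock: 3.67
position: [506.5, -177.0, 85.1]
ee_rot: [0.989, -0.146, 0.001, 0.0]
contact_force: [-0.2, 1.0, 5.4]
gripper_width: 26.6
```

{"fn": "drive_tool", "kwargs": {
  "moves": [
    [[0, 0, 0, 0, 0, 0, 255], [0, 0, 0, 0, 0, 0, 255], [0, 0, 0, 0, 0, 0, 255], [0, 0, 0, 0, 0, 0, 255]]
  ]
}}

```text
clock: 4.0
position: [506.6, -177.0, 85.1]
ee_rot: [0.989, -0.146, 0.001, 0.0]
contact_force: [-0.5, 1.7, 6.2]
gripper_width: 27.1
```

{"fn": "drive_tool", "kwargs": {
  "moves": [
    [[0, 0, -0.005, 0, 0, 0, 255], [0, 0, -0.01, 0, 0, 0, 255], [0, 0, -0.015, 0, 0, 0, 255], [0, 0, -0.02, 0, 0, 0, 255], [0, 0, -0.02, 0, 0, 0, 255], [0, 0, -0.02, 0, 0, 0, 255], [0, 0, -0.015, 0, 0, 0, 255], [0, 0, -0.005, 0, 0, 0, 255]]
  ]
}}

```text
clock: 4.67
position: [507.1, -177.2, 197.2]
ee_rot: [0.989, -0.146, 0.002, 0.0]
contact_force: [0.7, -0.2, -2.3]
gripper_width: 26.6
```

{"fn": "drive_tool", "kwargs": {
  "moves": [
    [[0, 0, 0, 0, 0, 0, 255], [0, 0, 0, 0, 0, 0, 255]]
  ]
}}

```text
clock: 4.83
position: [505.4, -176.7, 193.7]
ee_rot: [0.989, -0.146, -0.001, -0.0]
contact_force: [0.4, 0.1, -2.9]
gripper_width: 27.1
```

{"fn": "drive_tool", "kwargs": {
  "moves": [
    [[-0.005, -0.019, 0, 0, 0, 0, 255], [-0.0095, -0.036, 0, 0, 0, 0, 255], [-0.0095, -0.036, 0, 0, 0, 0, 255], [-0.0095, -0.036, 0, 0, 0, 0, 255], [-0.0095, -0.036, 0, 0, 0, 0, 255], [-0.0095, -0.036, 0, 0, 0, 0, 255], [-0.0095, -0.036, 0, 0, 0, 0, 255], [-0.0095, -0.036, 0, 0, 0, 0, 255]]
  ]
}}

```text
clock: 5.5
position: [514.6, 104.6, 192.7]
ee_rot: [0.989, -0.146, -0.001, 0.001]
contact_force: [1.0, 0.3, -1.6]
gripper_width: 26.8
```

{"fn": "drive_tool", "kwargs": {
  "moves": [
    [[-0.0095, -0.036, 0, 0, 0, 0, 255], [-0.007, -0.0275, 0, 0, 0, 0, 255], [-0.004, -0.0155, 0, 0, 0, 0, 255], [0, 0, 0, 0, 0, 0, 255], [0, 0, 0, 0, 0, 0, 255]]
  ]
}}

```text
clock: 5.92
position: [518.2, 184.8, 192.8]
ee_rot: [0.989, -0.145, -0.001, 0.001]
contact_force: [-0.6, 0.1, -1.7]
gripper_width: 26.6
```

Run:
```python
from h import *
P=[];Q=[]
a=get_image("scene");b=get_image("side")
for _ in range(4):
    s=read_state();P.append(s["position"]);get_image("wrist")
print(s["clock"],np.mean(P,0),s["ee_rot"],s["contact_force"])
c=lambda im,x,y:cv2.resize(im[y:y+120,x:x+80],(400,600),interpolation=cv2.INTER_CUBIC)
cv2.imwrite("pics/m2.png",cv2.convertScaleAbs(np.hstack([c(a,308,125),c(b,247,130)]),alpha=1.5,beta=10))
```

```text
6.1667 [518.65883574 183.46765929 193.81249272] [ 9.89179693e-01 -1.46708635e-01 -2.42390409e-04  2.29830523e-04] [ 0.15954133  0.56691211 -1.5412665 ]
```

View pics/m2.png

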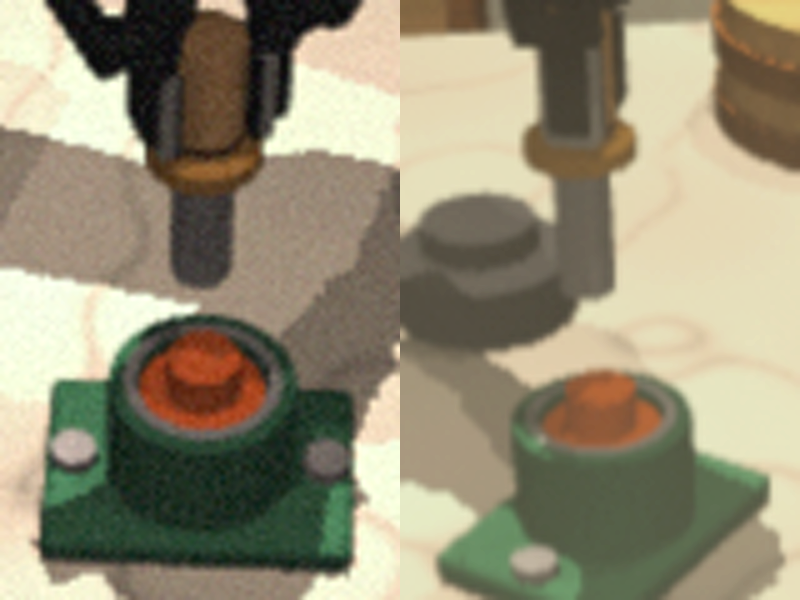

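Run:
```python
from h import *
a=(308+201/5-.4,125+272/5-.4);b=(247+187/5-.4,130+288/5-.4)
print("shank bottom",tri(a,b),atz("side",b,119),atz("scene",a,119))
a=(308+204/5-.4,125+355/5-.4);b=(247+201/5-.4,130+385/5-.4)
print("cap",tri(a,b),atz("side",b,73),atz("scene",a,73))
for P in [(518.7,183.5,119),(518.8,185.7,73)]:print(proj("side",P),proj("scene",P))
```

```text
shank bottom [515.26353103 185.9769652  115.86082791] [514.21550864 182.94975877 119.        ] [519.6637711  182.69531767 119.        ]
cap [517.99705818 186.82546988  73.04731139] [517.55766856 188.12614935  73.        ] [518.8178979 186.2208588  73.       ]
[286.35585075 186.92162559] [347.84566568 178.50248005]
[287.49750543 207.19011408] [348.16728537 195.71168352]
```

{"fn": "drive_tool", "kwargs": {
  "moves": [
    [[0.0007, -0.0028, 0.008, 0, 0, 0, 255], [0, 0, 0.012, 0, 0, 0, 255], [0, 0, 0.012, 0, 0, 0, 255], [0, 0, 0.008, 0, 0, 0, 255], [0, 0, 0, 0, 0, 0, 255], [0, 0, 0, 0, 0, 0, 255]]
  ]
}}

```text
clock: 6.72
position: [520.5, 187.0, 153.9]
ee_rot: [0.989, -0.146, -0.0, 0.0]
contact_force: [-0.2, 0.3, -1.4]
gripper_width: 26.9
```

{"fn": "drive_tool", "kwargs": {
  "moves": [
    [[0, 0, 0.001, 0, 0, 0, 255], [0, 0, 0.001, 0, 0, 0, 255], [0, 0, 0.001, 0, 0, 0, 255], [0, 0, 0.001, 0, 0, 0, 255], [0, 0, 0, 0, 0, 0, 255]]
  ]
}}

```text
clock: 7.13
position: [520.4, 187.3, 150.4]
ee_rot: [0.989, -0.146, 0.0, -0.0]
contact_force: [-0.2, -0.5, -2.6]
gripper_width: 26.5
```

{"fn": "drive_tool", "kwargs": {
  "moves": [
    [[0, 0, 0.001, 0, 0, 0, 255], [0, 0, 0.001, 0, 0, 0, 255], [0, 0, 0.001, 0, 0, 0, 255], [0, 0, 0.001, 0, 0, 0, 255], [0, 0, 0, 0, 0, 0, 255]]
  ]
}}

```text
clock: 7.55
position: [520.5, 187.3, 146.2]
ee_rot: [0.989, -0.146, 0.0, -0.0]
contact_force: [0.2, -0.3, -2.0]
gripper_width: 26.5
```

{"fn": "drive_tool", "kwargs": {
  "moves": [
    [[0, 0, 0.001, 0, 0, 0, 255], [0, 0, 0.001, 0, 0, 0, 255], [0, 0, 0, 0, 0, 0, 255]]
  ]
}}

```text
clock: 7.8
position: [520.5, 187.3, 144.1]
ee_rot: [0.989, -0.146, 0.0, -0.0]
contact_force: [0.0, 0.1, -2.0]
gripper_width: 26.4
```

{"fn": "drive_tool", "kwargs": {
  "moves": [
    [[0, 0, 0.001, 0, 0, 0, 255], [0, 0, 0.001, 0, 0, 0, 255], [0, 0, 0, 0, 0, 0, 255]]
  ]
}}

```text
clock: 8.05
position: [520.4, 187.2, 142.1]
ee_rot: [0.989, -0.146, -0.0, 0.0]
contact_force: [0.4, -0.9, -2.2]
gripper_width: 26.8
```

{"fn": "drive_tool", "kwargs": {
  "moves": [
    [[0, 0, 0.001, 0, 0, 0, 255], [0, 0, 0.001, 0, 0, 0, 255], [0, 0, 0, 0, 0, 0, 255]]
  ]
}}

```text
clock: 8.3
position: [520.4, 187.2, 140.1]
ee_rot: [0.989, -0.146, -0.0, 0.0]
contact_force: [-0.1, -0.2, -1.8]
gripper_width: 26.4
```

Contact was expected near 148 and there is none yet, so I'll look.

Run:
```python
from h import *
a=get_image("scene");b=get_image("side")
c=lambda im,x,y:cv2.resize(im[y:y+120,x:x+80],(400,600),interpolation=cv2.INTER_CUBIC)
cv2.imwrite("pics/m3.png",cv2.convertScaleAbs(np.hstack([c(a,308,125),c(b,247,130)]),alpha=1.5,beta=10))
```

```text
(no output)
```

View pics/m3.png

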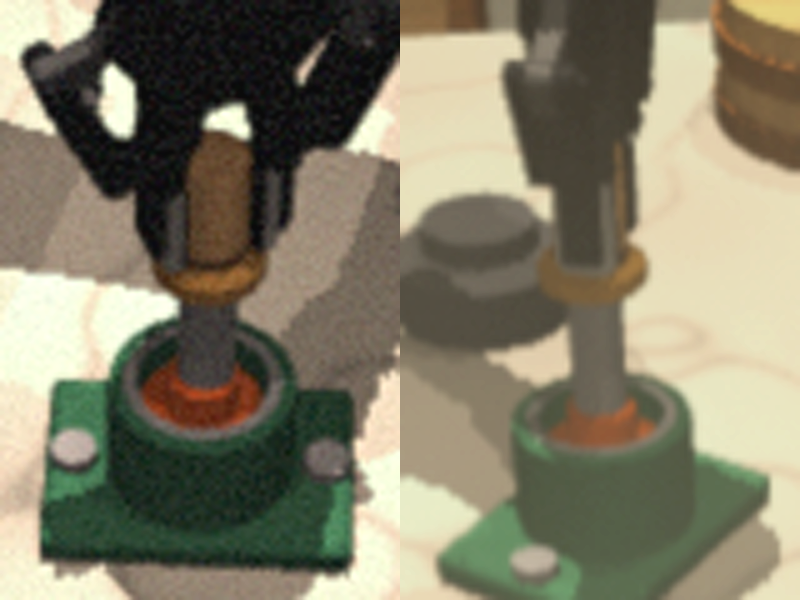

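The shank is centred on the hub and has reached it. I'll continue in short steps.

{"fn": "drive_tool", "kwargs": {
  "moves": [
    [[0, 0, 0.001, 0, 0, 0, 255], [0, 0, 0.001, 0, 0, 0, 255], [0, 0, 0, 0, 0, 0, 255]]
  ]
}}

```text
clock: 8.65
position: [520.4, 187.2, 138.1]
ee_rot: [0.989, -0.146, -0.0, 0.0]
contact_force: [0.4, -0.2, -2.6]
gripper_width: 26.8
```

{"fn": "drive_tool", "kwargs": {
  "moves": [
    [[0, 0, 0.001, 0, 0, 0, 255], [0, 0, 0.001, 0, 0, 0, 255], [0, 0, 0, 0, 0, 0, 255]]
  ]
}}

```text
clock: 8.9
position: [520.6, 187.2, 136.7]
ee_rot: [0.989, -0.146, 0.0, 0.0]
contact_force: [-0.4, -1.1, 0.9]
gripper_width: 26.7
```

{"fn": "drive_tool", "kwargs": {
  "moves": [
    [[0, 0, 0.001, 0, 0, 0, 255], [0, 0, 0.001, 0, 0, 0, 255], [0, 0, 0, 0, 0, 0, 255]]
  ]
}}

```text
clock: 9.15
position: [520.9, 187.4, 135.5]
ee_rot: [0.989, -0.146, 0.001, -0.0]
contact_force: [-1.8, -1.5, 5.2]
gripper_width: 26.8
```

{"fn": "drive_tool", "kwargs": {
  "moves": [
    [[0, 0, 0.0005, 0, 0, 0, 255], [0, 0, 0.0005, 0, 0, 0, 255], [0, 0, 0, 0, 0, 0, 255]]
  ]
}}

```text
clock: 9.4
position: [521.0, 187.3, 134.6]
ee_rot: [0.989, -0.146, 0.001, -0.0]
contact_force: [-0.9, -0.4, 6.0]
gripper_width: 26.5
```

{"fn": "drive_tool", "kwargs": {
  "moves": [
    [[0, 0, 0.0005, 0, 0, 0, 255], [0, 0, 0.0005, 0, 0, 0, 255], [0, 0, 0, 0, 0, 0, 255]]
  ]
}}

```text
clock: 9.65
position: [520.9, 187.3, 133.3]
ee_rot: [0.989, -0.146, 0.001, -0.0]
contact_force: [-0.5, -0.8, 4.4]
gripper_width: 26.6
```

{"fn": "drive_tool", "kwargs": {
  "moves": [
    [[0, 0, 0.0005, 0, 0, 0, 255], [0, 0, 0.0005, 0, 0, 0, 255], [0, 0, 0, 0, 0, 0, 255]]
  ]
}}

```text
clock: 9.9
position: [520.7, 187.3, 131.4]
ee_rot: [0.989, -0.146, 0.0, -0.0]
contact_force: [-0.6, -0.3, 1.6]
gripper_width: 26.5
```

{"fn": "drive_tool", "kwargs": {
  "moves": [
    [[0, 0, 0.0005, 0, 0, 0, 255], [0, 0, 0.0005, 0, 0, 0, 255], [0, 0, 0, 0, 0, 0, 255]]
  ]
}}

```text
clock: 10.15
position: [520.3, 187.2, 129.5]
ee_rot: [0.989, -0.146, -0.0, 0.0]
contact_force: [0.1, 1.0, -1.9]
gripper_width: 26.5
```

{"fn": "drive_tool", "kwargs": {
  "moves": [
    [[0, 0, 0.0005, 0, 0, 0, 255], [0, 0, 0.0005, 0, 0, 0, 255], [0, 0, 0, 0, 0, 0, 255]]
  ]
}}

```text
clock: 10.4
position: [520.0, 187.0, 128.6]
ee_rot: [0.989, -0.146, -0.001, 0.0]
contact_force: [-0.7, -0.4, -1.9]
gripper_width: 26.7
```

{"fn": "drive_tool", "kwargs": {
  "moves": [
    [[0, 0, 0.0005, 0, 0, 0, 255], [0, 0, 0.0005, 0, 0, 0, 255], [0, 0, 0, 0, 0, 0, 255]]
  ]
}}

```text
clock: 10.65
position: [520.3, 187.1, 128.1]
ee_rot: [0.989, -0.146, -0.0, 0.0]
contact_force: [0.7, -0.1, -1.6]
gripper_width: 26.4
```

The force dropped to baseline at about 129.5, which is the snap. I'll keep going to the floor.

{"fn": "drive_tool", "kwargs": {
  "moves": [
    [[0, 0, 0.0005, 0, 0, 0, 255], [0, 0, 0.0005, 0, 0, 0, 255], [0, 0, 0, 0, 0, 0, 255]]
  ]
}}

```text
clock: 10.9
position: [520.4, 187.2, 127.2]
ee_rot: [0.989, -0.146, -0.0, 0.0]
contact_force: [-0.0, -0.2, -2.6]
gripper_width: 26.8
```

{"fn": "drive_tool", "kwargs": {
  "moves": [
    [[0, 0, 0.0005, 0, 0, 0, 255], [0, 0, 0.0005, 0, 0, 0, 255], [0, 0, 0, 0, 0, 0, 255]]
  ]
}}

```text
clock: 11.15
position: [520.5, 187.2, 126.4]
ee_rot: [0.989, -0.146, 0.0, 0.0]
contact_force: [0.3, 0.1, -1.2]
gripper_width: 26.8
```

{"fn": "drive_tool", "kwargs": {
  "moves": [
    [[0, 0, 0.0005, 0, 0, 0, 255], [0, 0, 0.0005, 0, 0, 0, 255], [0, 0, 0, 0, 0, 0, 255]]
  ]
}}

```text
clock: 11.4
position: [520.7, 187.2, 126.2]
ee_rot: [0.989, -0.146, 0.0, 0.0]
contact_force: [-1.2, -0.5, 4.9]
gripper_width: 27.1
```

{"fn": "drive_tool", "kwargs": {
  "moves": [
    [[0, 0, 0.0005, 0, 0, 0, 255], [0, 0, 0.0005, 0, 0, 0, 255], [0, 0, 0, 0, 0, 0, 255]]
  ]
}}

```text
clock: 11.65
position: [520.9, 187.2, 126.1]
ee_rot: [0.989, -0.145, 0.001, -0.0]
contact_force: [-3.4, -0.7, 9.6]
gripper_width: 26.9
```

{"fn": "drive_tool", "kwargs": {
  "moves": [
    [[0, 0, 0.0005, 0, 0, 0, 255], [0, 0, 0, 0, 0, 0, 255], [0, 0, 0, 0, 0, 0, 255]]
  ]
}}

```text
clock: 11.9
position: [520.9, 187.2, 126.1]
ee_rot: [0.989, -0.145, 0.001, -0.0]
contact_force: [-4.2, -2.3, 12.0]
gripper_width: 27.0
```

It has stopped hard at 126.1 with a net push of about 14 N. Another 0.8 mm should give about 18 N.

{"fn": "drive_tool", "kwargs": {
  "moves": [
    [[0, 0, 0.0004, 0, 0, 0, 255], [0, 0, 0.0004, 0, 0, 0, 255], [0, 0, 0, 0, 0, 0, 255], [0, 0, 0, 0, 0, 0, 255], [0, 0, 0, 0, 0, 0, 255]]
  ]
}}

```text
clock: 12.32
position: [521.1, 187.2, 126.1]
ee_rot: [0.989, -0.145, 0.001, -0.0]
contact_force: [-5.1, -1.6, 16.1]
gripper_width: 26.4
```

Run:
```python
from h import *
F=[]
for _ in range(5):
    s=read_state();F.append(np.r_[s["contact_force"],s["position"]]);get_image("wrist")
print(s["clock"],np.mean(F,0))
```

```text
12.5167 [ -4.78253707  -1.52682748  15.37941939 521.05931138 187.20970157
 126.07371252]
```

The net push is about 17.3 N (15.4 N reading plus the 2 N pusher weight), and the tool is stopped at 126.07. I'll retract straight up and look.

{"fn": "drive_tool", "kwargs": {
  "moves": [
    [[0, 0, -0.002, 0, 0, 0, 255], [0, 0, -0.002, 0, 0, 0, 255], [0, 0, -0.004, 0, 0, 0, 255], [0, 0, -0.01, 0, 0, 0, 255], [0, 0, -0.018, 0, 0, 0, 255], [0, 0, -0.018, 0, 0, 0, 255], [0, 0, -0.012, 0, 0, 0, 255], [0, 0, -0.006, 0, 0, 0, 255]]
  ]
}}

```text
clock: 13.23
position: [521.4, 187.8, 197.3]
ee_rot: [0.989, -0.146, 0.001, -0.001]
contact_force: [0.5, -0.3, -1.3]
gripper_width: 26.7
```

{"fn": "drive_tool", "kwargs": {
  "moves": [
    [[0, 0, 0, 0, 0, 0, 255], [0, 0, 0, 0, 0, 0, 255]]
  ]
}}

```text
clock: 13.4
position: [520.2, 187.2, 194.7]
ee_rot: [0.989, -0.146, -0.0, -0.0]
contact_force: [-0.9, 0.3, -2.7]
gripper_width: 26.9
```

Run:
```python
from h import *
a=get_image("scene");b=get_image("side");s=read_state();print(s["clock"],s["position"],s["ee_rot"])
c=lambda im,x,y:cv2.resize(im[y:y+120,x:x+80],(400,600),interpolation=cv2.INTER_CUBIC)
cv2.imwrite("pics/m4.png",cv2.convertScaleAbs(np.hstack([c(a,308,125),c(b,247,130)]),alpha=1.5,beta=10))
```

```text
13.5 [519.82129067 186.88883985 193.85790055] [ 9.89284420e-01 -1.45996386e-01 -9.64569017e-04  6.79303399e-04]
```

View pics/m4.png

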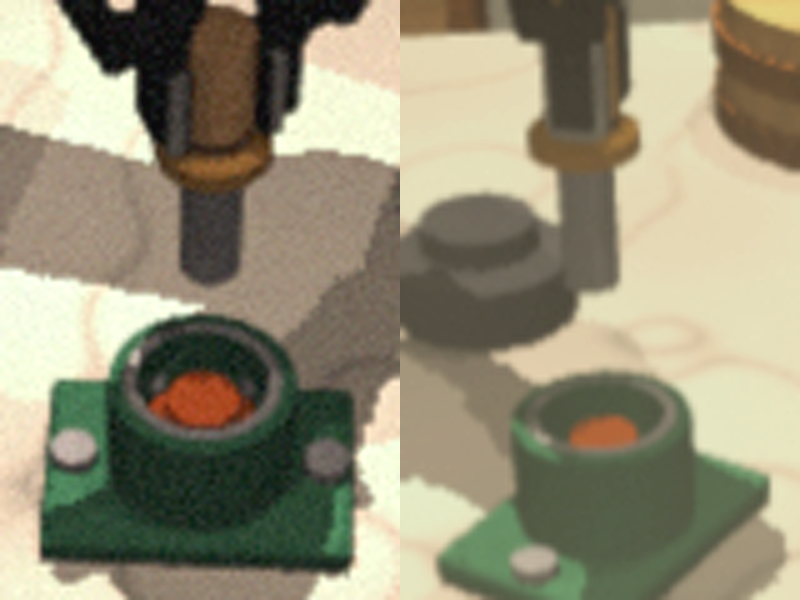

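The cap is well below the rim and two catches show above the flange, at (160,385) and (250,385) in the left half. I'll return the pusher by the reversed path.

{"fn": "drive_tool", "kwargs": {
  "moves": [
    [[0.005, 0.019, 0, 0, 0, 0, 255], [0.0095, 0.036, 0, 0, 0, 0, 255], [0.0095, 0.036, 0, 0, 0, 0, 255], [0.0095, 0.036, 0, 0, 0, 0, 255], [0.0095, 0.036, 0, 0, 0, 0, 255], [0.0095, 0.036, 0, 0, 0, 0, 255], [0.0095, 0.036, 0, 0, 0, 0, 255], [0.0095, 0.036, 0, 0, 0, 0, 255]]
  ]
}}

```text
clock: 14.17
position: [509.8, -94.6, 194.1]
ee_rot: [0.989, -0.146, -0.001, 0.0]
contact_force: [1.3, -0.6, -2.5]
gripper_width: 26.6
```

{"fn": "drive_tool", "kwargs": {
  "moves": [
    [[0.0095, 0.036, 0, 0, 0, 0, 255], [0.007, 0.0275, 0, 0, 0, 0, 255], [0.0033, 0.0183, 0, 0, 0, 0, 255], [0, 0, 0, 0, 0, 0, 255], [0, 0, 0, 0, 0, 0, 255], [0, 0, 0, 0, 0, 0, 255]]
  ]
}}

```text
clock: 14.67
position: [505.7, -176.5, 194.2]
ee_rot: [0.989, -0.146, -0.001, -0.0]
contact_force: [-0.6, -0.8, -1.9]
gripper_width: 26.6
```

Run:
```python
from h import *
P=[]
for _ in range(4):
    s=read_state();P.append(s["position"]);get_image("wrist")
print(s["clock"],np.mean(P,0),s["ee_rot"],s["contact_force"])
```

```text
14.8167 [ 505.96777635 -176.14932417  194.57293812] [ 9.89422933e-01 -1.45059384e-01 -1.85830114e-04 -2.15765384e-05] [ 0.36836433 -0.13112471 -2.60306323]
```

{"fn": "drive_tool", "kwargs": {
  "moves": [
    [[0.0004, 0.0004, 0.008, 0, 0, 0, 255], [0, 0, 0.015, 0, 0, 0, 255], [0, 0, 0.018, 0, 0, 0, 255], [0, 0, 0.015, 0, 0, 0, 255], [0, 0, 0.008, 0, 0, 0, 255], [0, 0, 0.004, 0, 0, 0, 255], [0, 0, 0, 0, 0, 0, 255], [0, 0, 0, 0, 0, 0, 255]]
  ]
}}

```text
clock: 15.53
position: [506.9, -177.4, 127.5]
ee_rot: [0.989, -0.146, 0.0, 0.0]
contact_force: [-0.1, -0.0, -2.4]
gripper_width: 27.2
```

{"fn": "drive_tool", "kwargs": {
  "moves": [
    [[0, 0, 0.002, 0, 0, 0, 255], [0, 0, 0.002, 0, 0, 0, 255], [0, 0, 0.002, 0, 0, 0, 255], [0, 0, 0.002, 0, 0, 0, 255], [0, 0, 0, 0, 0, 0, 255]]
  ]
}}

```text
clock: 15.95
position: [506.1, -177.4, 118.7]
ee_rot: [0.989, -0.146, -0.0, -0.0]
contact_force: [-0.3, -0.5, -2.4]
gripper_width: 26.5
```

{"fn": "drive_tool", "kwargs": {
  "moves": [
    [[0, 0, 0.002, 0, 0, 0, 255], [0, 0, 0.002, 0, 0, 0, 255], [0, 0, 0.002, 0, 0, 0, 255], [0, 0, 0.002, 0, 0, 0, 255], [0, 0, 0, 0, 0, 0, 255]]
  ]
}}

```text
clock: 16.37
position: [506.0, -177.4, 110.4]
ee_rot: [0.989, -0.146, -0.001, 0.0]
contact_force: [0.4, 0.3, -2.5]
gripper_width: 27.0
```

{"fn": "drive_tool", "kwargs": {
  "moves": [
    [[0, 0, 0.004, 0, 0, 0, 255], [0, 0, 0.004, 0, 0, 0, 255], [0, 0, 0.003, 0, 0, 0, 255], [0, 0, 0.003, 0, 0, 0, 255], [0, 0, 0, 0, 0, 0, 255]]
  ]
}}

```text
clock: 16.78
position: [505.8, -177.3, 96.1]
ee_rot: [0.989, -0.146, -0.001, -0.0]
contact_force: [-0.1, -0.1, -2.1]
gripper_width: 26.6
```

It is sliding into the hole freely. The last 10 mm or so go gently.

{"fn": "drive_tool", "kwargs": {
  "moves": [
    [[0, 0, 0.003, 0, 0, 0, 255], [0, 0, 0.003, 0, 0, 0, 255], [0, 0, 0.002, 0, 0, 0, 255], [0, 0, 0.001, 0, 0, 0, 255], [0, 0, 0, 0, 0, 0, 255]]
  ]
}}

```text
clock: 17.2
position: [506.1, -177.4, 87.7]
ee_rot: [0.989, -0.146, -0.0, 0.0]
contact_force: [-0.2, 0.1, -2.6]
gripper_width: 26.7
```

{"fn": "drive_tool", "kwargs": {
  "moves": [
    [[0, 0, 0.001, 0, 0, 0, 255], [0, 0, 0.001, 0, 0, 0, 255], [0, 0, 0, 0, 0, 0, 255], [0, 0, 0, 0, 0, 0, 255]]
  ]
}}

```text
clock: 17.53
position: [506.3, -177.4, 86.0]
ee_rot: [0.989, -0.146, 0.0, -0.0]
contact_force: [-0.4, -1.0, -1.9]
gripper_width: 26.8
```

{"fn": "drive_tool", "kwargs": {
  "moves": [
    [[0, 0, 0.0007, 0, 0, 0, 255], [0, 0, 0.0007, 0, 0, 0, 255], [0, 0, 0, 0, 0, 0, 255], [0, 0, 0, 0, 0, 0, 255]]
  ]
}}

```text
clock: 17.87
position: [506.6, -177.5, 85.2]
ee_rot: [0.989, -0.146, 0.0, 0.0]
contact_force: [-1.4, 0.2, 2.8]
gripper_width: 26.5
```

It is seated on the hole bottom (reading rose to +2.8 N at 85.2). Release and rise.

{"fn": "drive_tool", "kwargs": {
  "moves": [
    [[0, 0, -0.0005, 0, 0, 0, 180], [0, 0, 0, 0, 0, 0, 120], [0, 0, 0, 0, 0, 0, 60], [0, 0, 0, 0, 0, 0, 0], [0, 0, 0, 0, 0, 0, 0], [0, 0, 0, 0, 0, 0, 0], [0, 0, 0, 0, 0, 0, 0], [0, 0, 0, 0, 0, 0, 0]]
  ]
}}

```text
clock: 18.53
position: [506.3, -177.4, 85.1]
ee_rot: [0.989, -0.146, 0.0, -0.0]
contact_force: [0.3, -0.6, -0.6]
gripper_width: 85.5
```

{"fn": "drive_tool", "kwargs": {
  "moves": [
    [[0, 0, -0.005, 0, 0, 0, 0], [0, 0, -0.015, 0, 0, 0, 0], [0, 0, -0.03, 0, 0, 0, 0], [0, 0, -0.035, 0, 0, 0, 0], [0, 0, -0.035, 0, 0, 0, 0], [0, 0, -0.025, 0, 0, 0, 0], [0, 0, 0, 0, 0, 0, 0], [0, 0, 0, 0, 0, 0, 0]]
  ]
}}

```text
clock: 19.2
position: [507.0, -177.4, 232.2]
ee_rot: [0.989, -0.146, 0.002, -0.0]
contact_force: [0.0, 0.3, -0.4]
gripper_width: 85.7
```

Run:
```python
from h import *
s=read_state();a=get_image("scene");b=get_image("side");print(s["clock"],s["position"],s["contact_force"],s["gripper_width"],s["joint_vel"].round(3))
c=lambda im,x,y:cv2.resize(im[y:y+225,x:x+300],(400,300),interpolation=cv2.INTER_CUBIC)
f=lambda im,x,y:cv2.resize(im[y:y+75,x:x+100],(400,300),interpolation=cv2.INTER_CUBIC)
cv2.imwrite("pics/m5.png",cv2.convertScaleAbs(np.vstack([np.hstack([c(a,130,145),f(a,298,175)]),np.hstack([c(b,150,160),f(b,240,315)])]),alpha=1.5,beta=10))
```

```text
19.2 [ 506.98847569 -177.39252104  232.22318466] [ 0.04853193  0.34651112 -0.35896018] 85.67319934423442 [-0.001  0.039 -0.061 -0.019  0.006 -0.001]
```

View pics/m5.png

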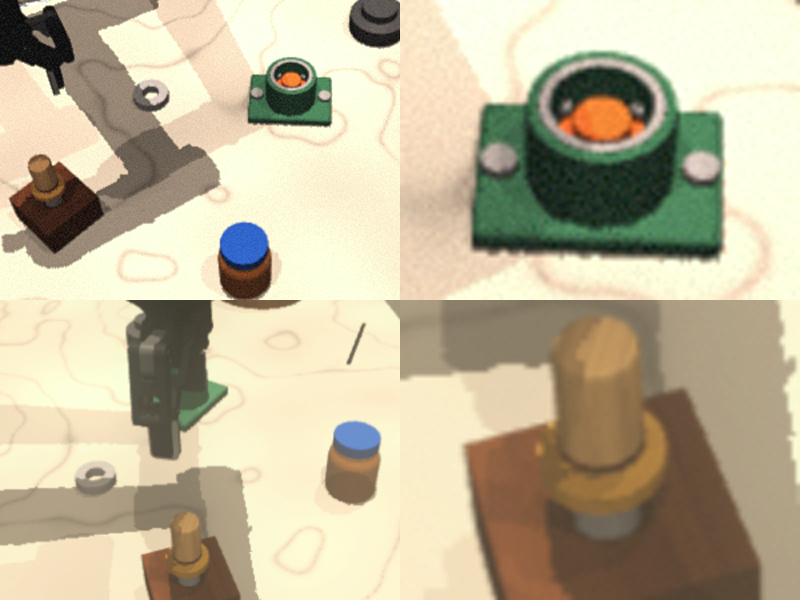

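The pusher stands upright in its stand, as it did at the start. The cap is level below the rim with the catches sprung out above its flange, and the bystanders are in place. Handing in.

```bash
python3 -c "
from bench import *
print(job_done())"
```

```text
the job is handed in; nothing more can be done
None
```

The cap is pressed home in the green housing, and the pusher is standing back in its stand with the gripper open and clear. I handed the job in at about 19 s of the 51 s allowed; no verdict came back.

- **Pressing:** The force peaked at about 8 N at the catches and fell to baseline as the cap snapped past. It then rose hard on the floor with the tool stopped at 126.1 mm.
- **Bedding push:** I bedded the cap at about 17.3 N net: a 15.4 N upward reading plus the pusher's 2 N weight. The highest reading was 16.1 N, about 18 N net, well under the 28 N limit.
- **Last pictures:** The cap sits level below the rim with the catches visible above its flange. The pusher is upright. The jar and bearing are where they were, as is what shows of the chuck at the edge of the frame.
- **What disagreed:**
  - The roughly 2 N sliding force never showed clearly, so I confirmed contact with the hub by picture instead.
  - The side and scene cameras differed by up to about 5 mm in x, so I used the value between them. The wrist view matched it to within about 1.5 mm.

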